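Register the turntable drive block and fit its keyed spindle

TASK

The drive block of the rind-brushing turntable sits loose on its base plate: first slide it into the corner until its two sides lie flush against both stops. Then take the keyed spindle from its stand, push its end into the hub on the block, turn it until the key slips into the keyway, and keep pushing against the ejector spring until the collar sits fully down on the hub, with the block still against both stops. Finish while still gripping the spindle and holding it down fully home (the spring lifts it if you let go); leave the cheese, the brush and the spare collar alone.

Things in the scene. Friction and masses are not known exactly. Their poses are not given: they have to be found in the camera images.
- base_plate: Fixed aluminium plate 220 x 220 x 6 mm, yawed up to 0.2 rad; origin at the centre of its underside, on the bench. Two steel stop bars stand 25 mm above it, 15 mm thick: one on its +x side (inner face at x = 90 mm, y = -35 to 75 mm), one on its +y side (inner face at y = 90 mm, x = -35 to 75 mm).
- stop_corner (a point): Point on the plate's top face (6 mm above the bench) where the planes of the two stops' inner faces meet; axes as the plate's. block_corner lies here when the block is registered.
- drive_block: Loose grey square housing 90 x 90 x 46 mm, 0.66 kg with its hub (5 to 9 N slide it), standing on the plate; origin at the centre of its underside, its +x and +y sides facing the stops. Starts 15 to 60 mm short of each stop and turned up to 0.2 rad from the plate. A steel hub, 60 mm across, stands 20 mm above its top, in the middle.
- block_corner (a point): The bottom corner of the drive block between its +x and +y sides (45, 45, 0 mm in the block's frame); axes as the block's.
- hub_mouth (a point): Centre of the hub's flat top face, 66 mm above the block's underside, on the axis of the upright round bore (26.5 mm wide, mouth up); axes as the block's, z up. In the bore, 22 mm below this face, is a spring ejector disc: it pushes up with 4.5 N when first touched, 10.5 N when the spindle is home.
- spindle: Loose steel spindle, 0.4 kg, upright in its stand; origin at its lower end's centre, z up, +x towards its key. Round shaft 24 mm across (first 4 mm tapered) up to z = 42 mm; collar 44 mm across, z = 42 to 50 mm, with a tab on its +x side to 31 mm out, over the key; black square grip head 26 x 26 mm (faces across x and y), z = 50 to 95 mm.
- collar_face (a point): Centre of the underside of the spindle's collar, 42 mm above its lower end; at hub_mouth when the spindle is fully home.
- hub_axis (a point): The hub's keyway, a slot open to the bore: 11 mm wide, to 19.5 mm from the axis, visible from above. This point is on the hub axis at its face, same axes as the block: it does NOT tell the keyway's direction, which is within 0.45 rad either way of the block's +x. Find it by sight or by turning the spindle under 5 to 8 N. The hub turns only against a stiff 0.22 N m drag.
- key_foot (a point): Lower end of the spindle's key, 18 mm above the spindle's lower end and 15 mm out on its +x side; axes as the spindle's. The key is 8 mm wide, reaches 18 mm from the axis, z = 18 to 42 mm. Off the keyway it stops on the hub's face with 18 mm of shaft in the bore; in the keyway the shaft goes 42 mm deep, collar on hub.
- stand: Fixed white plastic block, 70 x 70 x 30 mm, with a round hole 27 mm wide and 16 mm deep in the middle of its top, which holds the spindle's lower end (14 mm above the bench) at the start; origin at the centre of its underside.
- small_cheese: Loose small round cheese, 100 mm diameter, 45 mm high; origin at the centre of its underside. Not to be disturbed.
- rind_brush: Loose hand brush lying on the bench, along its x axis. Not to be disturbed.
- spare_collar: Loose steel ring, 60 mm outside and 28 mm inside diameter, 16 mm high, lying on the bench; origin at the centre of its underside. Not to be disturbed.
Things that resemble listed ones, but are neither listed nor needed, are in the scene too. What is shaped like the spindle but yellow is not meant. There is more than one size of the drive_block; the one meant has the size given above.

How it is judged:
By the outcome, as a careful person would: the job done as asked, in the order asked, and still so for the second after the job is handed in, while the arm keeps its last pose, push and grip.
It also fails if it takes over 72 s, if anything falls off the work surface, if the arm or the gripper's body presses on something with over 40 N, if the wrist force passes 120 N, or if a joint passes its speed limit or range.

ROBOT

A 6-joint arm with a two-finger parallel gripper is mounted at the origin on the work surface. World frame = base frame: x ahead of the robot, y to its left, z up, the work surface at z = 0. Lengths are in m, angles in degrees, forces in N, time in s.
With the tool pointing down it reaches from about 0.4 to 0.825 m from the base axis. Payload 7 kg.
Tool frame: the origin (TCP) lies where the fingers leave the gripper's body, on its centre line; the fingertips stand 66 mm ahead of it and the grasp point (between the pads) lies 47 mm ahead of it; z points along the fingers, y is the direction in which the jaws open and shut (so a half turn about z gives the same grasp; the last joint's range is limited). The gripper opens to 88 mm and grips with 3 to 60 N. Pads are 19 mm wide; open, the fingers measure 130 mm over their backs; the gripper's body (78 mm by 193 mm) begins 47 mm behind the grasp point.
Start: joints at [87.955, 20.546, 0.682, 0, -70.136, -16.507], TCP at [0.215, 0.64, 0.292] pointing down, gripper open.
Joint ranges: [-176.03, 176.03], [-82.01, 121.73], [-58.28, 71.71], [-173.87, 95.51], [-174.79, -0.11], [-173.66, 173.66]. Speed limits (degrees/s): [136.94, 136.94, 172.46, 180, 180, 180].

INTERFACE

Orientations are given as [roll, pitch, yaw] about the fixed x, y, z axes, in that order (R = Rz(yaw) Ry(pitch) Rx(roll)).
In Python, from plant import get_obs, snapshot, close_job gives the robot as it stands.
- The arm moves only by the tool play_rows, never from a script. Its argument "series" is a list of rows, each a list of 5 numbers: the opening in per cent of the stroke, from 0 (shut) to 100 (fully open), then the shift along the tool's x, y, z in m, then the turn about the tool's z in degrees. In form: [[jaw, dx, dy, dz, spin], ...]. A call has 1 to 10 rows; each row is the pose to reach, as a shift and turn from the pose commanded when the call began, along the tool's axes at that moment; what a row does not reach only later rows make up. A row lasts 1/10 s, in which the tool goes at most 50 mm and 8.59 degrees, less where a joint would pass 70% of its speed; a pose out of reach is approached as far as the arm can. A call with a gripper value outside its range is refused whole. The fingers move at their own pace and stop on an object; the grip force is fixed at half the most. Time passes only in rows, so rows that repeat a pose let the fingers close. It gives the time, the measured TCP pose, the force and the opening at its end, in the units of the state.
- get_obs(): the state, without advancing time (a new reading comes with each control period).
- snapshot(name): name is "side" or "top"; returns a dict with "frame" (400x640x3 uint8, red, green, blue), "z_map" (400x640 float32, m along the optical axis (not along the pixel's ray), 0 where there is no reading), "mtx" (3x3 intrinsics, pixels), "D" ([k1, k2, p1, p2, k3] as OpenCV has them; the pictures are not rectified), "camera_from_world" (4x4, takes a point from world to camera coordinates). Camera axes: x right, y up, looking along -z (the intrinsics and any distortion apply to the point x, -y, -z); pixel columns grow to the right and rows downward; lengths in m; the calibration is good to about 2 mm. A picture is of the moment at which its call begins.
- close_job(): hands the job in, once; it reports no verdict.
The state is a dict: "clock": time; "joint_pos": joint angles; "qvel": joint speeds; "tau": joint torques, N m; "tool_pos": TCP position; "orientation": TCP orientation; "force": force on the tool from outside, world axes, zero at the start; "moment": the same for the moment, N m; "opening": finger opening in m.
Only numpy, scipy, OpenCV 4.12 (cv2) and the standard library are available. Lean on these libraries where they do the work, as an engineer would, in place of code of your own. Each camera call takes 0.05 s, during which the arm holds its last target.

## Working session

There is one attempt and no reset: what is moved stays moved. The work goes in short steps, Python scripts to look and compute and a tool call to move; the robot and the scene stay as the last step left them, time stands still between calls to the robot, and variables do not carry over. Pictures are saved under pics/ and viewed, and the job is handed in when it is done.

Besides the shell and the picture viewer there is one more tool, called after "Call:" by a JSON object that holds its "op" and its "data", one argument or row to a line. play_rows: Moves the arm, as the interface text tells. Its arguments: {"type":"object","properties":{"series":{"type":"array"}},"required":["series"]}

```bash
ls; mkdir -p pics; python3 - <<'E'
from plant import get_obs, snapshot
import cv2,pickle
print(get_obs())
for n in("side","top"):
    s=snapshot(n); pickle.dump(s,open(f"{n}0.pkl","wb"))
    cv2.imwrite(f"pics/{n}0.png",s["frame"][:,:,::-1]); print(n,s["mtx"],s["D"],s["camera_from_world"])
E
```

```text
pics
{'clock': 0.0, 'joint_pos': array([ 8.79532883e+01,  2.05903890e+01,  6.33726584e-01, -2.05380757e-02,
       -7.01354745e+01, -1.65064784e+01]), 'qvel': array([-0.04348586, -0.08789101, -0.03086987,  0.02794649, -0.0503503 ,
        0.09025438]), 'tau': array([-3.04603818e-04, -5.82714272e+01,  2.93052453e+01,  6.99722573e+00,
        6.85457155e-03, -1.72159080e-04]), 'tool_pos': array([0.21467266, 0.63955001, 0.29123273]), 'orientation': array([ 1.79906174e+02, -7.66942051e-03, -1.85601781e+01]), 'force': array([ 1.97113043e-01,  7.65459992e-04, -1.02060212e+00]), 'moment': array([0.02627027, 0.00667373, 0.04645192]), 'opening': 0.08775405683848304}
side [[415.57541605   0.         322.66778779]
 [  0.         415.57541605 197.58567617]
 [  0.           0.           1.        ]] [-0.06403963  0.          0.          0.          0.        ] [[ 0.9515102  -0.30736462  0.01246266 -0.49942839]
 [ 0.14245975  0.47619676  0.86772223 -0.16415234]
 [-0.27264179 -0.82387113  0.49689317 -1.09527608]
 [ 0.          0.          0.          1.        ]]
top [[423.28173268   0.         315.89280587]
 [  0.         423.28173268 203.65237919]
 [  0.           0.           1.        ]] [-0.10002403  0.          0.          0.          0.        ] [[-0.00176354 -0.99976495 -0.02160888  0.04852884]
 [ 0.99551656 -0.00379881  0.09451112 -0.52437379]
 [-0.09457099 -0.02134532  0.99528926 -1.07381667]
 [ 0.          0.          0.          1.        ]]
```

View pics/top0.png

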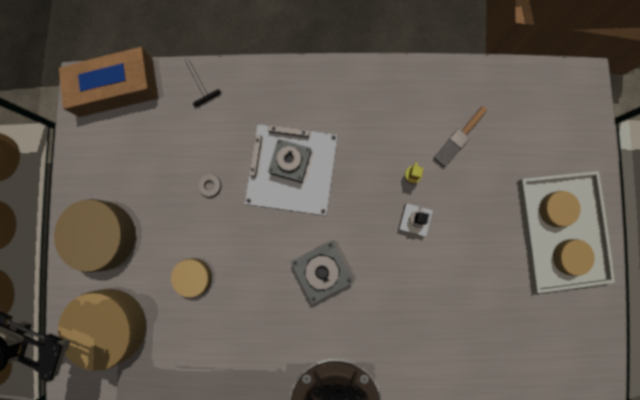

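View pics/side0.png

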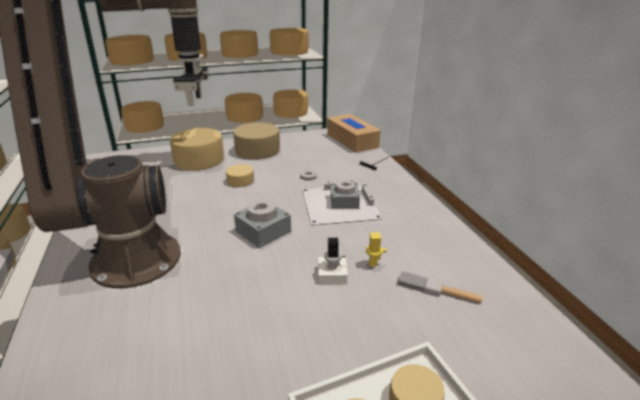

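```bash
cat > h.py <<'E'
import numpy as np,cv2,pickle
def ray(s,px):
    p=np.array(px,float).reshape(-1,1,2)
    u=cv2.undistortPoints(p,s["mtx"],np.array(s["D"])).reshape(-1,2)
    d=np.c_[u[:,0],-u[:,1],-np.ones(len(u))]
    T=s["camera_from_world"];R=T[:3,:3];t=T[:3,3]
    return -R.T@t, d@R
def at_z(s,px,z):
    o,d=ray(s,px); k=(z-o[2])/d[:,2]; return o+d*k[:,None]
def by_depth(s,px):
    o,d=ray(s,px); z=np.array([s["z_map"][int(round(v)),int(round(u))] for u,v in px]); return o+d*z[:,None]
def proj(s,P):
    P=np.atleast_2d(P).astype(float);T=s["camera_from_world"];c=P@T[:3,:3].T+T[:3,3]; c=c*[1,-1,-1]
    return cv2.projectPoints(c,np.zeros(3),np.zeros(3),s["mtx"],np.array(s["D"]))[0].reshape(-1,2)
def crop(s,name,x0,y0,x1,y1,k):
    im=s["frame"][y0:y1,x0:x1,::-1]
    im=cv2.resize(im,None,fx=k,fy=k,interpolation=cv2.INTER_CUBIC)
    im=cv2.convertScaleAbs(im,alpha=1.3)
    for i in range(x0,x1,10): cv2.putText(im,str(i),((i-x0)*k,8),0,.3,(0,0,255)); cv2.line(im,((i-x0)*k,10),((i-x0)*k,14),(0,0,255))
    for i in range(y0,y1,10): cv2.putText(im,str(i),(0,(i-y0)*k+3),0,.3,(0,0,255)); 
    cv2.imwrite(name,im)
def cloud(s):
    h,w=s["z_map"].shape; v,u=np.mgrid[0:h,0:w]
    o,d=ray(s,np.c_[u.ravel(),v.ravel()]); z=s["z_map"].ravel()
    P=o+d*z[:,None]; P[z==0]=np.nan
    return P.reshape(h,w,3)
E
python3 - <<'E'
from h import *
t=pickle.load(open("top0.pkl","rb")); s=pickle.load(open("side0.pkl","rb"))
crop(t,"pics/t_plate.png",235,115,345,225,7)
crop(t,"pics/t_stand.png",390,150,450,250,6)
crop(s,"pics/s_plate.png",295,165,390,230,8)
P=cloud(t)
for n in [(260,205),(320,205),(289,157),(275,165),(420,219),(290,131),(255,155),(322,272)]: print(n,P[n[1],n[0]].round(4))
E
```

```text
(260, 205) [0.5231 0.1955 0.0085]
(320, 205) [0.5229 0.0367 0.0038]
(289, 157) [0.6432 0.1156 0.049 ]
(275, 165) [0.6219 0.1512 0.0523]
(420, 219) [ 0.4789 -0.2045  0.1055]
(290, 131) [0.7162 0.1148 0.0332]
(255, 155) [0.6525 0.2064 0.0338]
(322, 272) [0.3504 0.0315 0.0547]
```

View pics/t_plate.png

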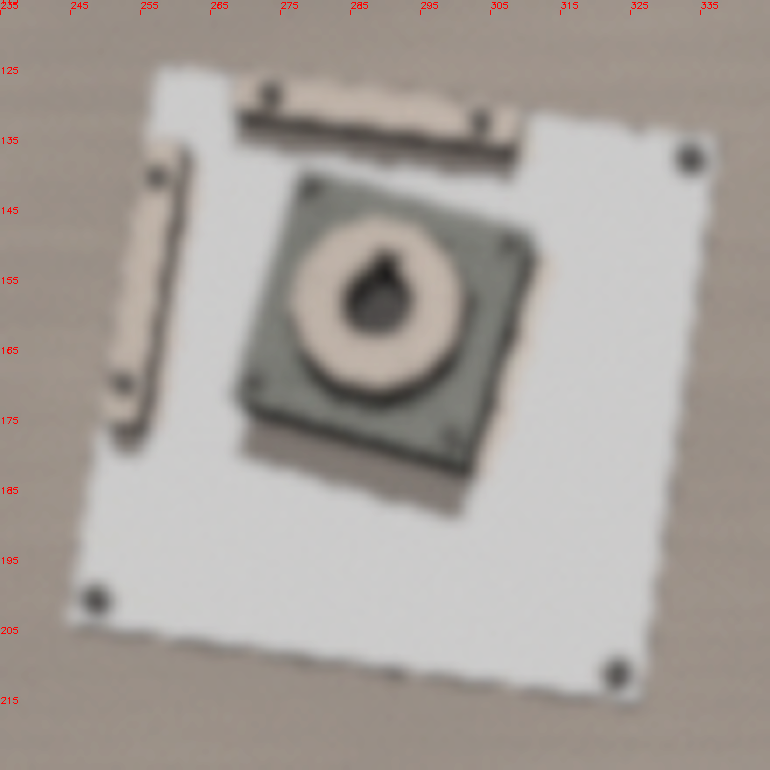

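View pics/t_stand.png

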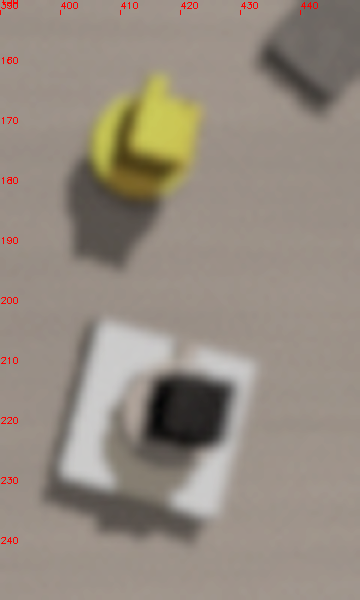

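View pics/s_plate.png

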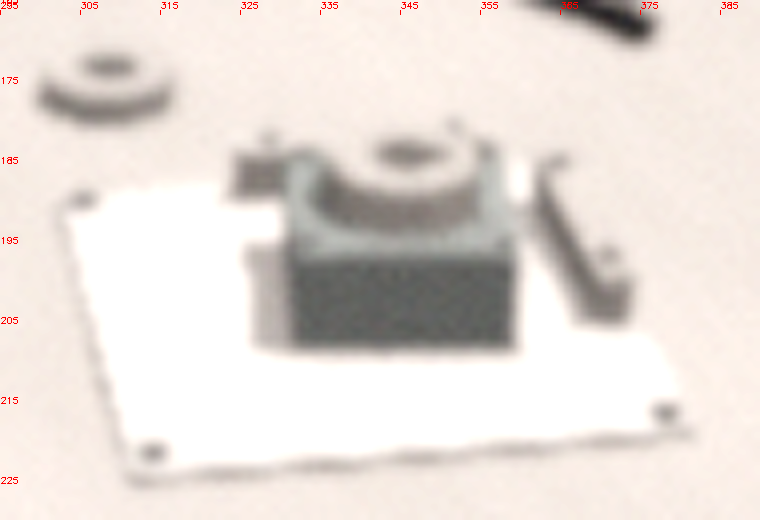

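```bash
cat >> h.py <<'E'
def unc(c,x0,y0,k): return (np.array(c,float)+.5)/k-.5+[x0,y0]
from scipy.optimize import least_squares
def fit(s,local,px,p0):
    "pose x,y,yaw (z given in local) from picked pixels"
    L=np.array(local,float);px=np.array(px,float)
    def W(p): c,n=np.cos(p[2]),np.sin(p[2]); return np.c_[L[:,0]*c-L[:,1]*n+p[0],L[:,0]*n+L[:,1]*c+p[1],L[:,2]]
    r=least_squares(lambda p:(proj(s,W(p))-px).ravel(),p0)
    return r.x,np.abs(r.fun).reshape(-1,2).max(1)
def world(p,L):
    L=np.atleast_2d(L);c,n=np.cos(p[2]),np.sin(p[2]); return np.c_[L[:,0]*c-L[:,1]*n+p[0],L[:,0]*n+L[:,1]*c+p[1],L[:,2]]
E
python3 - <<'E'
from h import *
t=pickle.load(open("top0.pkl","rb"))
print("cam",ray(t,[(0,0)])[0])
u=lambda c:unc(c,235,115,7)
pl,e=fit(t,[(.11,.11,.006),(.11,-.11,.006),(-.11,-.11,.006),(-.11,.11,.006)],[u(c) for c in[(155,67),(716,135),(638,703),(66,624)]],[.62,.12,-.1])
print("plate",pl,np.degrees(pl[2]),e)
b,e=fit(t,[(.045,.045,.052),(.045,-.045,.052),(-.045,-.045,.052),(-.045,.045,.052)],[u(c) for c in[(303,172),(533,237),(467,468),(240,400)]],[.62,.12,-.1])
print("block",b,np.degrees(b[2]),e)
print("hub",at_z(t,[u((378,304))],.072))
print("slot",at_z(t,[u((387,250))],.072))
im=cv2.imread("pics/t_plate.png")
def dr(W,col):
    q=((proj(t,W)-[235,115]+.5)*7-.5).round().astype(int); cv2.polylines(im,[q],True,col,1)
sq=lambda a,z:[(a,a,z),(a,-a,z),(-a,-a,z),(-a,a,z)]
dr(world(pl,sq(.11,.006)),(0,0,255))
dr(world(b,sq(.045,.052)),(0,255,0));dr(world(b,sq(.045,.006)),(0,255,255))
a=np.linspace(0,6.28,60);dr(world(b,np.c_[.03*np.cos(a),.03*np.sin(a),a*0+.072]),(255,0,0))
for z in(.006,.031):
    dr(world(pl,[(.09,-.035,z),(.09,.075,z),(.105,.075,z),(.105,-.035,z)]),(255,0,255))
    dr(world(pl,[(-.035,.09,z),(.075,.09,z),(.075,.105,z),(-.035,.105,z)]),(255,0,255))
cv2.imwrite("pics/t_ov.png",im)
bc=world(b,[(.045,.045,.006)]); c,n=np.cos(pl[2]),np.sin(pl[2]); d=bc[0,:2]-pl[:2]; print("corner in plate",c*d[0]+n*d[1],-n*d[0]+c*d[1])
u=lambda c:unc(c,390,150,6)
print("head top",at_z(t,[u(c) for c in[(158,372),(234,383),(220,447),(143,438)]],.109))
st,e=fit(t,[(.035,.035,.03),(.035,-.035,.03),(-.035,-.035,.03),(-.035,.035,.03)],[u(c) for c in[(97,320),(258,362),(215,518),(60,472)]],[.48,-.2,-.1]);print("stand",st,np.degrees(st[2]),e)
print("tab tip",at_z(t,[u((185,345))],.064))
E
```

```text
cam [0.42055647 0.02360447 1.11936601]
plate [ 0.62041614  0.11475365 -0.13908717] -7.969107946769485 [0.29946574 0.22532087 0.22115169 0.06862789]
block [ 0.63454144  0.11366155 -0.27958768] -16.01919405481258 [0.15436303 0.60952163 0.31846963 0.94054679]
hub [[0.63587381 0.11471297 0.072     ]]
slot [[0.65566693 0.11157498 0.072     ]]
corner in plate 0.06499860938548904 0.03913159357736263
head top [[ 0.49656275 -0.19433971  0.109     ]
 [ 0.49202344 -0.2248152   0.109     ]
 [ 0.46648611 -0.21854733  0.109     ]
 [ 0.4702318  -0.18773247  0.109     ]]
stand [ 0.48277505 -0.21079806 -0.27669034] -15.853188907135584 [0.46326329 0.34308445 0.11247134 0.4050876 ]
tab tip [[ 0.51120246 -0.21566195  0.064     ]]
```

View pics/t_ov.png

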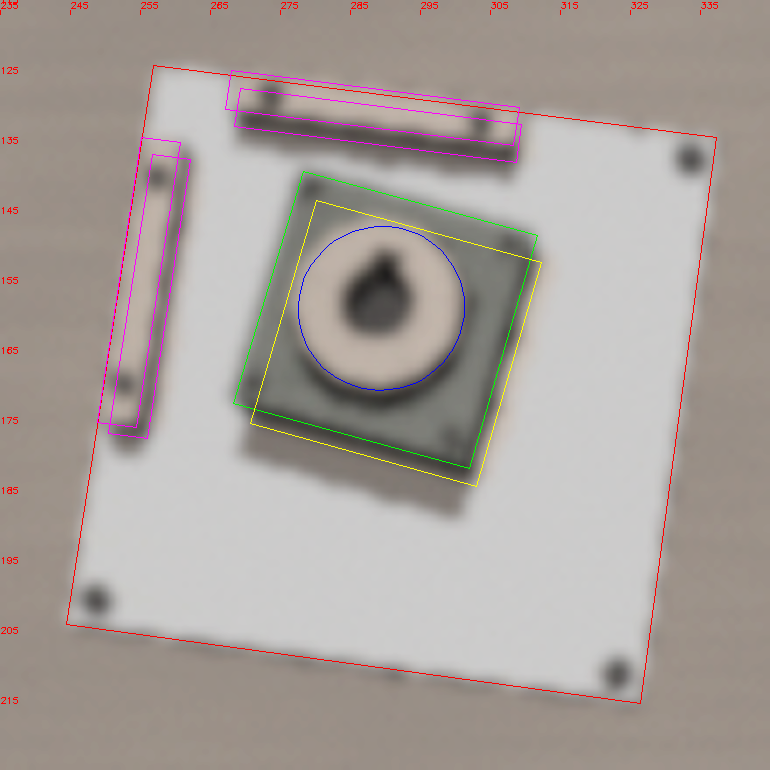

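```bash
python3 - <<'E'
from h import *
s=pickle.load(open("side0.pkl","rb"))
pl=[.6204,.1148,-.139]; b=[.6355,.1145,-.28]; st=[.4828,-.2108,-.277]
def ov(x0,y0,x1,y1,k,name):
    crop(s,name,x0,y0,x1,y1,k); im=cv2.imread(name)
    def dr(W,col):
        q=((proj(s,W)-[x0,y0]+.5)*k-.5).round().astype(int); cv2.polylines(im,[q],True,col,1)
    sq=lambda a,z:[(a,a,z),(a,-a,z),(-a,-a,z),(-a,a,z)]
    dr(world(pl,sq(.11,.006)),(0,0,255))
    dr(world(b,sq(.045,.052)),(0,255,0));dr(world(b,sq(.045,.006)),(0,255,255))
    a=np.linspace(0,6.28,60);dr(world(b,np.c_[.03*np.cos(a),.03*np.sin(a),a*0+.072]),(255,0,0))
    z=.031
    dr(world(pl,[(.09,-.035,z),(.09,.075,z),(.105,.075,z),(.105,-.035,z)]),(255,0,255))
    dr(world(pl,[(-.035,.09,z),(.075,.09,z),(.075,.105,z),(-.035,.105,z)]),(255,0,255))
    dr(world(st,sq(.035,.03)),(0,255,0)); dr(world(st,sq(.013,.109)),(0,255,0)); dr(world(st,[(0.031,-.004,.064),(.031,.004,.064),(0,0,.064)]),(0,0,255))
    cv2.imwrite(name,im)
ov(295,165,390,230,8,"pics/s_ov.png"); ov(305,225,395,295,8,"pics/s_ov2.png")
E
```

```text
(no output)
```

View pics/s_ov.png

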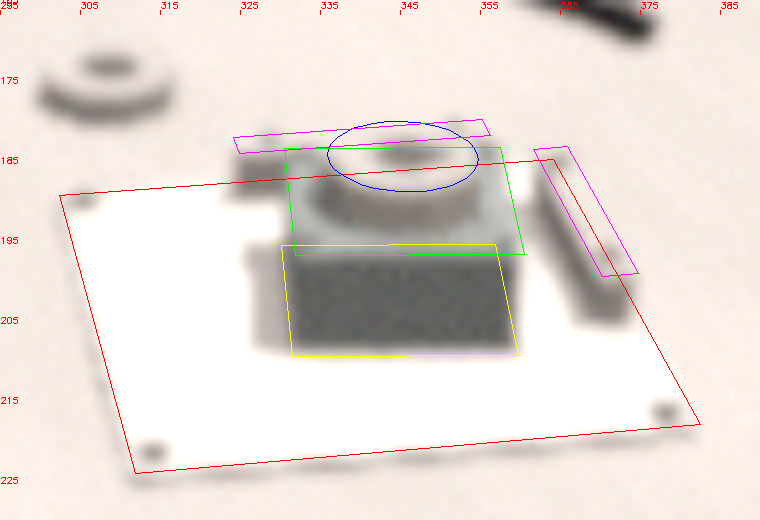

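View pics/s_ov2.png

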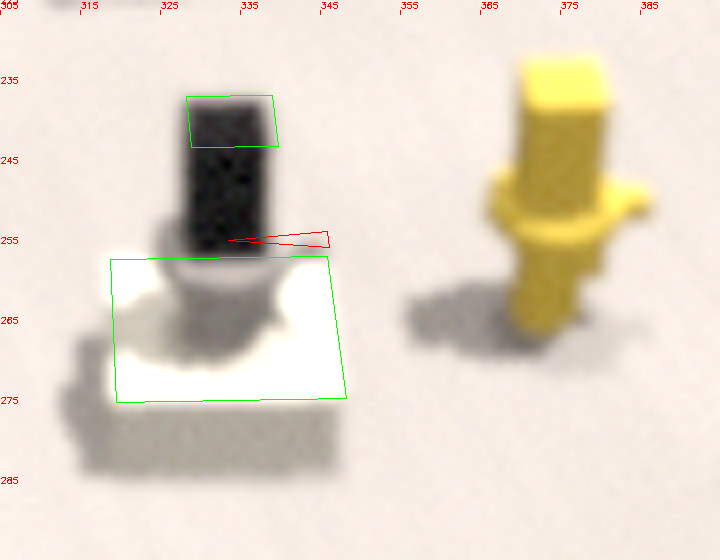

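```bash
cat >> h.py <<'E'
def mv(x,y,z,yaw,cur=None):
    "shift to target; cur=(x,y,z,yaw) commanded, else measured"
    if cur is None:
        from plant import get_obs
        o=get_obs(); cur=[*o["tool_pos"],o["orientation"][2]]
        print("t",o["clock"],"pos",np.round(cur,4),"F",o["force"].round(1),"M",o["moment"].round(2),"open",round(o["opening"],4),"rp",o["orientation"][:2].round(2),"j",o["joint_pos"].round(1))
    a=np.radians(cur[3]);d=np.array([x,y,z])-cur[:3]
    print("dx %.4f dy %.4f dz %.4f spin %.2f"%(d[0]*np.cos(a)+d[1]*np.sin(a),d[0]*np.sin(a)-d[1]*np.cos(a),-d[2],-((yaw-cur[3]+180)%360-180)))
E
python3 -c "
from h import *
mv(.5608,.1246,.25,-8)"
```

```text
t 0.1 pos [  0.2147   0.6396   0.2913 -18.5581] F [-0.4  0.4 -0.1] M [-0.03  0.01  0.  ] open 0.0875 rp [ 1.7991e+02 -1.0000e-02] j [ 88.   20.6   0.6  -0.  -70.1 -16.5]
dx 0.4920 dy 0.3781 dz 0.0413 spin -10.56
```

Call:
{"op": "play_rows", "data": {
  "series": [
    [45, 0.492, 0.378, 0.04, -10.6],
    [45, 0.492, 0.378, 0.04, -10.6],
    [45, 0.492, 0.378, 0.04, -10.6],
    [45, 0.492, 0.378, 0.04, -10.6],
    [45, 0.492, 0.378, 0.04, -10.6],
    [45, 0.492, 0.378, 0.04, -10.6],
    [45, 0.492, 0.378, 0.04, -10.6],
    [45, 0.492, 0.378, 0.04, -10.6],
    [45, 0.492, 0.378, 0.04, -10.6],
    [45, 0.492, 0.378, 0.04, -10.6]
  ]
}}

```text
clock: 1.1
tool_pos: [0.4938, 0.2239, 0.2599]
orientation: [-180.0, 0.0, -7.9]
force: [1.0, 1.8, -0.6]
opening: 0.0394
```

```bash
python3 -c "
from h import *
mv(.5608,.1246,.25,-8)"
```

```text
t 1.1 pos [ 0.4938  0.2239  0.2599 -7.9339] F [ 1.   1.8 -0.6] M [ 0.15 -0.14 -0.03] open 0.0394 rp [-180.    0.] j [ 45.1   9.5 -18.8  -0.  -61.7  37. ]
dx 0.0801 dy 0.0891 dz 0.0099 spin 0.07
```

Call:
{"op": "play_rows", "data": {
  "series": [
    [45, 0.08, 0.089, 0.01, 0],
    [45, 0.08, 0.089, 0.01, 0],
    [45, 0.08, 0.089, 0.01, 0],
    [45, 0.08, 0.089, 0.1, 0],
    [45, 0.08, 0.089, 0.1, 0],
    [45, 0.08, 0.089, 0.17, 0],
    [45, 0.08, 0.089, 0.17, 0],
    [45, 0.08, 0.089, 0.17, 0]
  ]
}}

```text
clock: 1.9
tool_pos: [0.5579, 0.1253, 0.0864]
orientation: [179.7, 0.3, -8.0]
force: [-0.4, 0.3, 0.3]
opening: 0.0396
```

```bash
python3 -c "
from h import *
mv(.5608,.1246,.080,-8)
from plant import snapshot
t=snapshot('top');crop(t,'pics/t1.png',235,105,345,225,6)"
```

```text
t 1.9 pos [ 0.5579  0.1253  0.0864 -7.9926] F [-0.4  0.3  0.3] M [0.01 0.03 0.03] open 0.0396 rp [179.75   0.34] j [ 32.2  23.4 -25.9  -0.  -41.   49.8]
dx 0.0029 dy 0.0003 dz 0.0064 spin 0.01
```

View pics/t1.png

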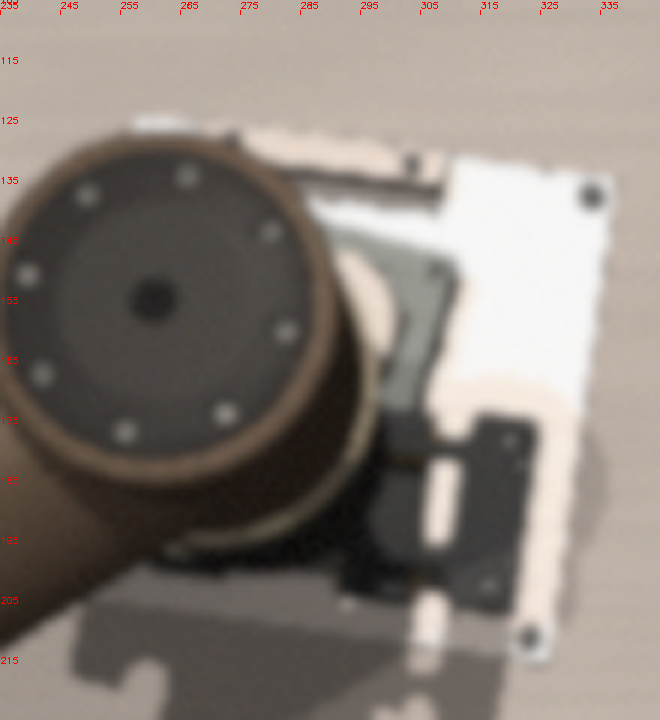

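Call:
{"op": "play_rows", "data": {
  "series": [
    [45, 0.003, 0, 0.0064, 0],
    [45, 0.008, 0, 0.0064, 0],
    [45, 0.013, 0, 0.0064, 0],
    [45, 0.018, 0, 0.0064, 0],
    [45, 0.023, 0, 0.0064, 0],
    [45, 0.028, 0, 0.0064, 0],
    [45, 0.033, 0, 0.0064, 0],
    [45, 0.038, 0, 0.0064, 0],
    [45, 0.042, 0, 0.0064, 0],
    [45, 0.045, 0, 0.0064, 0]
  ]
}}

```text
clock: 2.95
tool_pos: [0.605, 0.1204, 0.0836]
orientation: [-180.0, 0.0, -7.9]
force: [-5.4, 0.4, 2.4]
opening: 0.0393
```

```bash
python3 -c "
from h import *
mv(.5608,.1246,.080,-8)
from plant import snapshot
t=snapshot('side');crop(t,'pics/s1.png',275,145,390,230,6)"
```

```text
t 2.95 pos [ 0.605   0.1204  0.0836 -7.946 ] F [-5.4  0.4  2.4] M [0.22 1.89 0.05] open 0.0393 rp [-180.    0.] j [ 29.4  26.8 -20.4  -0.  -42.9  52.7]
dx -0.0443 dy 0.0020 dz 0.0036 spin 0.05
```

View pics/s1.png

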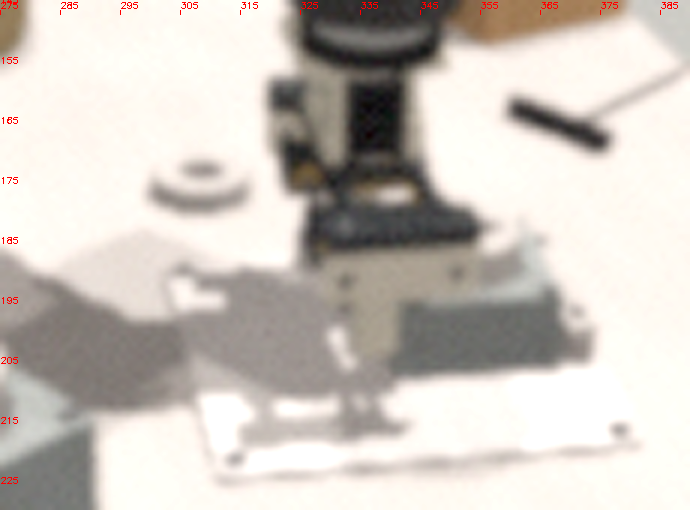

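Call:
{"op": "play_rows", "data": {
  "series": [
    [45, 0.002, 0, 0, 0],
    [45, 0.004, 0, 0, 0],
    [45, 0.005, 0, 0, 0],
    [45, 0.006, 0, 0, 0],
    [45, 0.007, 0, 0, 0]
  ]
}}

```text
clock: 3.5
tool_pos: [0.6096, 0.1198, 0.0836]
orientation: [180.0, 0.2, -8.0]
force: [-18.2, 7.5, 12.1]
opening: 0.0398
```

Call:
{"op": "play_rows", "data": {
  "series": [
    [45, 0.0005, 0, 0, 0],
    [45, 0.001, 0, 0, 0],
    [45, 0.001, 0, 0, 0]
  ]
}}

```text
clock: 3.8
tool_pos: [0.6096, 0.1198, 0.0836]
orientation: [180.0, 0.3, -8.0]
force: [-19.0, 7.1, 12.2]
opening: 0.0397
```

```bash
python3 -c "
from h import *
mv(.5608,.1246,.080,-8)
from plant import snapshot
t=snapshot('side');crop(t,'pics/s2.png',305,165,390,230,8)
t=snapshot('top');crop(t,'pics/t2.png',235,115,345,225,7)"
```

```text
t 3.8 pos [ 0.6096  0.1198  0.0836 -7.9609] F [-19.    7.1  12.2] M [2.71 6.44 0.11] open 0.0397 rp [179.95   0.27] j [ 29.   27.2 -19.5  -0.2 -43.5  53.1]
dx -0.0490 dy 0.0020 dz 0.0036 spin 0.04
```

View pics/s2.png

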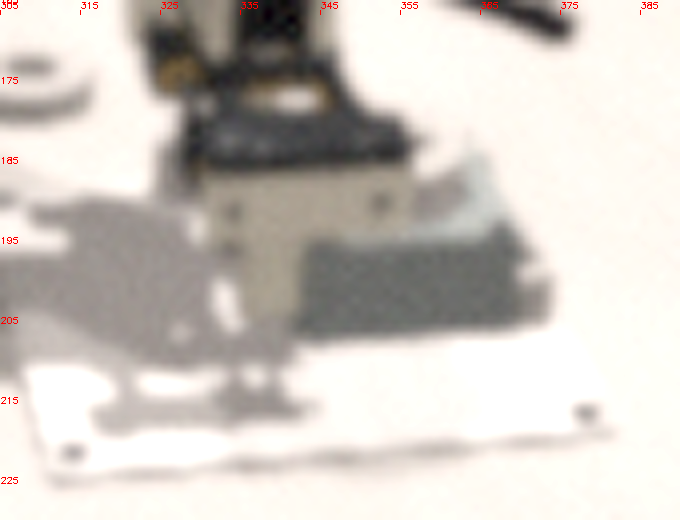

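View pics/t2.png

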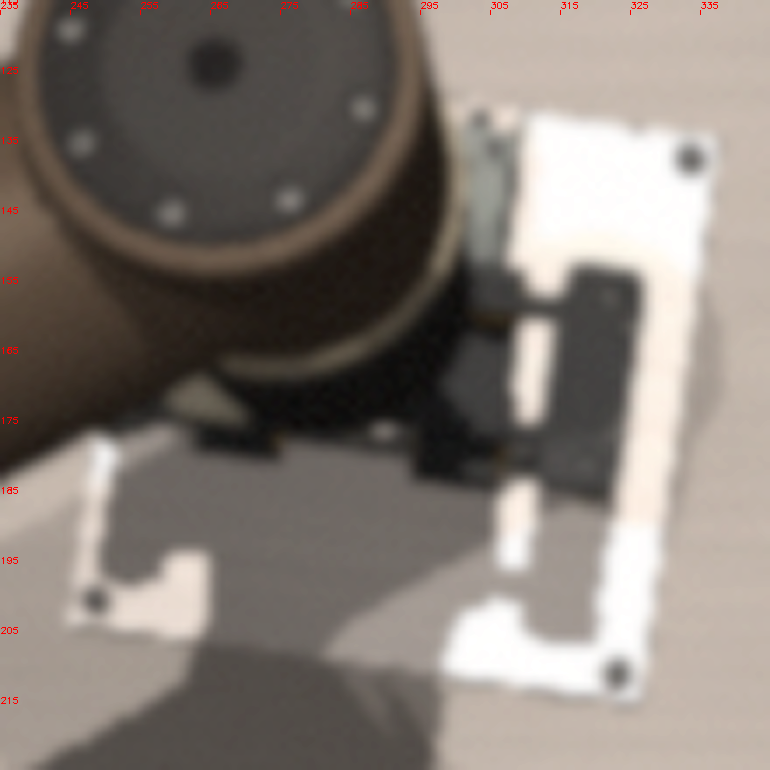

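Call:
{"op": "play_rows", "data": {
  "series": [
    [45, -0.025, 0, 0, 0],
    [45, -0.025, 0, 0, 0],
    [45, -0.025, 0, -0.09, 8],
    [45, -0.025, 0, -0.09, 16],
    [45, 0.0, 0, -0.09, 24],
    [45, 0.0, 0, -0.09, 32],
    [45, 0.0, 0, -0.09, 40],
    [45, 0.0, 0, -0.09, 48],
    [45, 0.0, 0, -0.09, 56],
    [45, 0.0, 0, -0.09, 56]
  ]
}}

```text
clock: 4.9
tool_pos: [0.6138, 0.1194, 0.174]
orientation: [-179.9, -0.0, -64.1]
force: [0.4, 0.5, 0.1]
opening: 0.0398
```

```bash
python3 -c "
from h import *
mv(.6535,.0415,.16,-98)"
```

```text
t 4.9 pos [  0.6138   0.1194   0.174  -64.066 ] F [0.4 0.5 0.1] M [ 0.05 -0.03 -0.01] open 0.0398 rp [-1.7988e+02 -3.0000e-02] j [ 28.9  21.4 -14.6   0.  -53.9  -3. ]
dx 0.0874 dy -0.0017 dz 0.0140 spin 33.93
```

Call:
{"op": "play_rows", "data": {
  "series": [
    [45, 0.0875, -0.002, 0, 34],
    [45, 0.0875, -0.002, 0, 34],
    [45, 0.0875, -0.002, 0, 34],
    [45, 0.0875, -0.002, 0, 34],
    [45, 0.0875, -0.002, 0, 34],
    [45, 0.0875, -0.002, 0.09, 34],
    [45, 0.0875, -0.002, 0.09, 34],
    [45, 0.0875, -0.002, 0.09, 34]
  ]
}}

```text
clock: 5.7
tool_pos: [0.6496, 0.0408, 0.0783]
orientation: [179.5, -0.2, -97.6]
force: [-0.2, -0.8, 0.5]
opening: 0.0395
```

```bash
python3 -c "
from h import *
mv(.6535,.0415,.082,-98)
from plant import snapshot
t=snapshot('side');crop(t,'pics/s3.png',295,155,390,230,8)
t=snapshot('top');crop(t,'pics/t3.png',235,115,345,225,7)"
```

```text
t 5.7 pos [ 6.49600e-01  4.08000e-02  7.83000e-02 -9.76201e+01] F [-0.2 -0.8  0.5] M [ 0.04  0.07 -0.02] open 0.0395 rp [179.53  -0.19] j [ 20.7  29.8 -15.5  -0.1 -45.2 -28.3]
dx -0.0012 dy -0.0037 dz -0.0037 spin 0.38
```

View pics/s3.png

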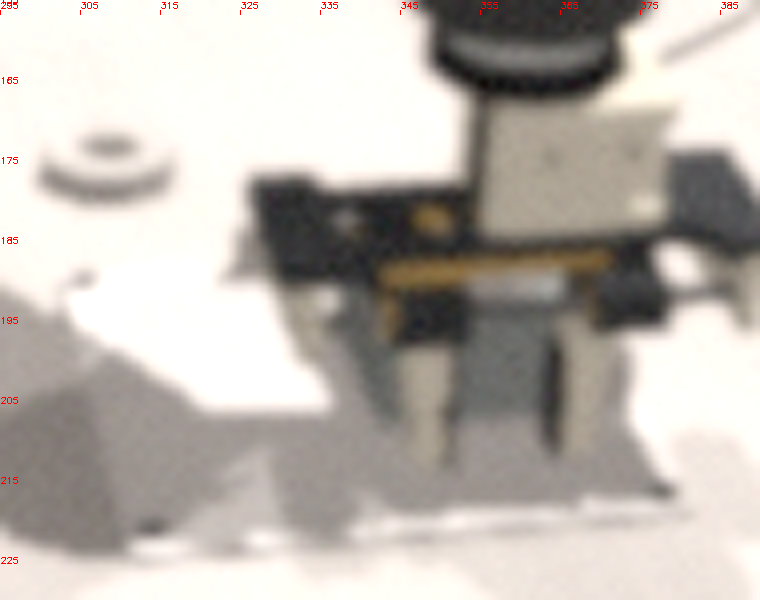

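View pics/t3.png

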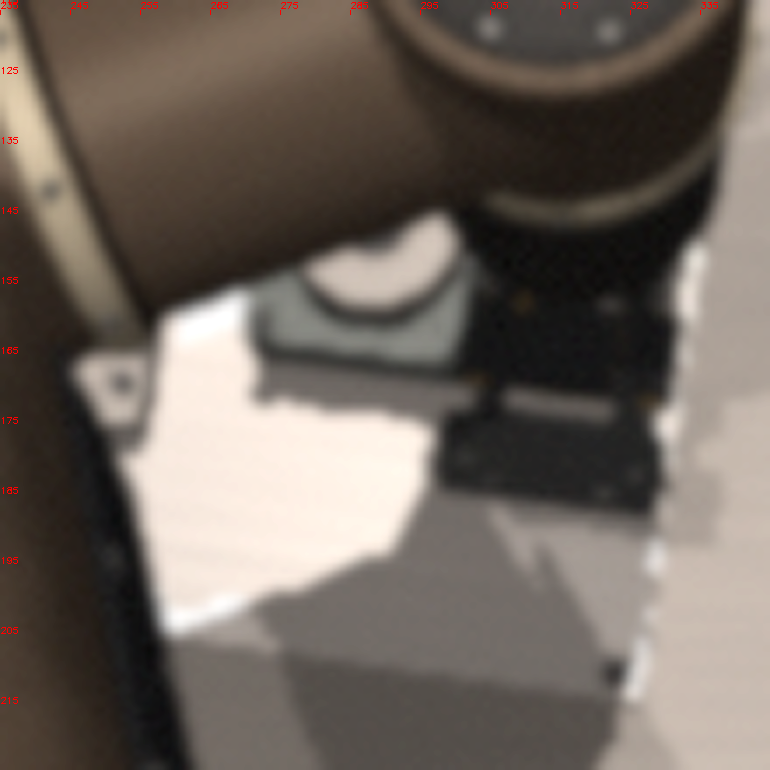

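Call:
{"op": "play_rows", "data": {
  "series": [
    [45, -0.004, -0.003, -0.004, 0],
    [45, -0.01, -0.003, -0.004, 0],
    [45, -0.016, -0.003, -0.004, 0],
    [45, -0.022, -0.003, -0.004, 0],
    [45, -0.028, -0.003, -0.004, 0],
    [45, -0.034, -0.003, -0.004, 0],
    [45, -0.039, -0.003, -0.004, 0],
    [45, -0.043, -0.003, -0.004, 0],
    [45, -0.047, -0.003, -0.004, 0],
    [45, -0.05, -0.003, -0.004, 0]
  ]
}}

```text
clock: 6.8
tool_pos: [0.6626, 0.09, 0.0885]
orientation: [180.0, -0.1, -97.9]
force: [-1.6, -6.4, 4.7]
opening: 0.0398
```

```bash
python3 -c "
from h import *
mv(.6535,.0415,.082,-98)
from plant import snapshot
t=snapshot('side');crop(t,'pics/s4.png',295,155,390,230,8)
t=snapshot('top');crop(t,'pics/t4.png',235,115,345,225,7)"
```

```text
t 6.8 pos [ 6.62600e-01  9.00000e-02  8.85000e-02 -9.79205e+01] F [-1.6 -6.4  4.7] M [-2.27  0.26  0.01] open 0.0398 rp [ 1.8e+02 -9.0e-02] j [ 24.4  30.2 -13.    0.1 -46.8 -32.4]
dx 0.0493 dy 0.0023 dz 0.0065 spin 0.08
```

View pics/t4.png

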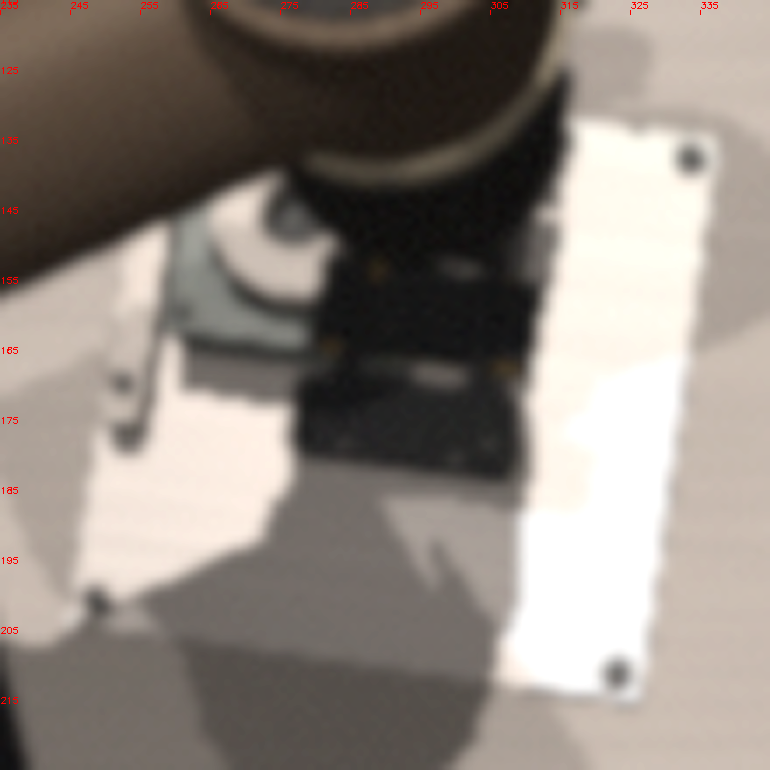

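Call:
{"op": "play_rows", "data": {
  "series": [
    [45, -0.002, 0, 0.004, 0],
    [45, -0.004, 0, 0.004, 0],
    [45, -0.006, 0, 0.004, 0],
    [45, -0.007, 0, 0.004, 0],
    [45, -0.008, 0, 0.004, 0],
    [45, -0.009, 0, 0.004, 0],
    [45, -0.009, 0, 0.004, 0]
  ]
}}

```text
clock: 7.6
tool_pos: [0.6634, 0.0979, 0.0838]
orientation: [179.9, -0.1, -98.0]
force: [-0.2, -9.4, 3.1]
opening: 0.0389
```

Call:
{"op": "play_rows", "data": {
  "series": [
    [45, -0.001, 0, 0, 0],
    [45, -0.002, 0, 0, 0],
    [45, -0.003, 0, 0, 0],
    [45, -0.003, 0, 0, 0]
  ]
}}

```text
clock: 8.0
tool_pos: [0.6632, 0.0983, 0.0838]
orientation: [179.8, -0.3, -98.1]
force: [-0.7, -22.0, 6.9]
opening: 0.0391
```

```bash
python3 -c "
from h import *
mv(.6535,.0415,.082,-98)
from plant import snapshot
t=snapshot('top');crop(t,'pics/t5.png',235,115,345,225,7)"
```

```text
t 8.0 pos [ 6.63200e-01  9.83000e-02  8.38000e-02 -9.80571e+01] F [ -0.7 -22.    6.9] M [-7.57 -0.19 -0.42] open 0.0391 rp [179.83  -0.3 ] j [ 25.1  30.8 -12.9   0.2 -46.7 -33.3]
dx 0.0576 dy 0.0017 dz 0.0018 spin -0.06
```

View pics/t5.png

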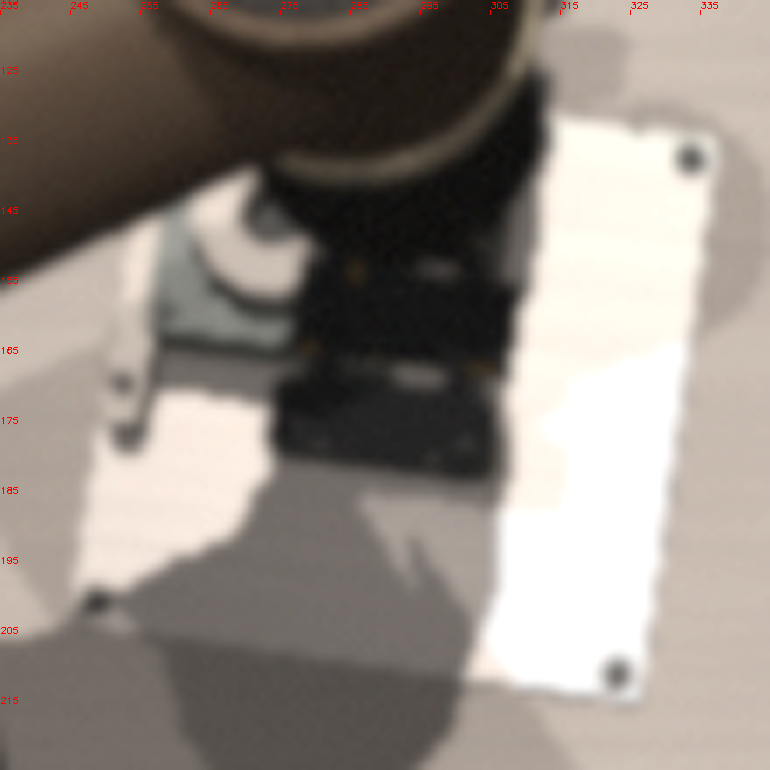

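Call:
{"op": "play_rows", "data": {
  "series": [
    [45, 0.025, 0, 0, 0],
    [45, 0.025, 0, 0, 0],
    [70, 0.025, 0, -0.1, 3],
    [70, 0.025, 0, -0.15, 3],
    [70, 0.1, 0, -0.15, 3],
    [70, 0.1, 0.1, -0.15, 3],
    [70, 0.2, 0.15, -0.15, 3],
    [70, 0.25, 0.15, -0.15, 3],
    [70, 0.25, 0.15, -0.15, 3],
    [70, 0.25, 0.15, -0.15, 3]
  ]
}}

```text
clock: 9.05
tool_pos: [0.4802, -0.1246, 0.2341]
orientation: [-179.9, 0.1, -100.9]
force: [1.3, -1.2, 0.4]
opening: 0.0616
```

```bash
python3 -c "
from h import *
mv(.482,-.209,.23,-101)
from plant import snapshot
t=snapshot('top');pickle.dump(t,open('top6.pkl','wb'));crop(t,'pics/t6.png',235,115,345,225,7)
crop(t,'pics/t6s.png',395,195,445,245,12)
t=snapshot('side');pickle.dump(t,open('side6.pkl','wb'));crop(t,'pics/s6.png',295,155,390,230,8)
"
```

```text
t 9.05 pos [   0.4802   -0.1246    0.2341 -100.8754] F [ 1.3 -1.2  0.4] M [ 0.01 -0.15  0.02] open 0.0616 rp [-1.7991e+02  6.0000e-02] j [  8.2   6.4 -26.3  -0.  -57.3 -19. ]
dx 0.0825 dy -0.0177 dz 0.0041 spin 0.12
```

View pics/t6.png

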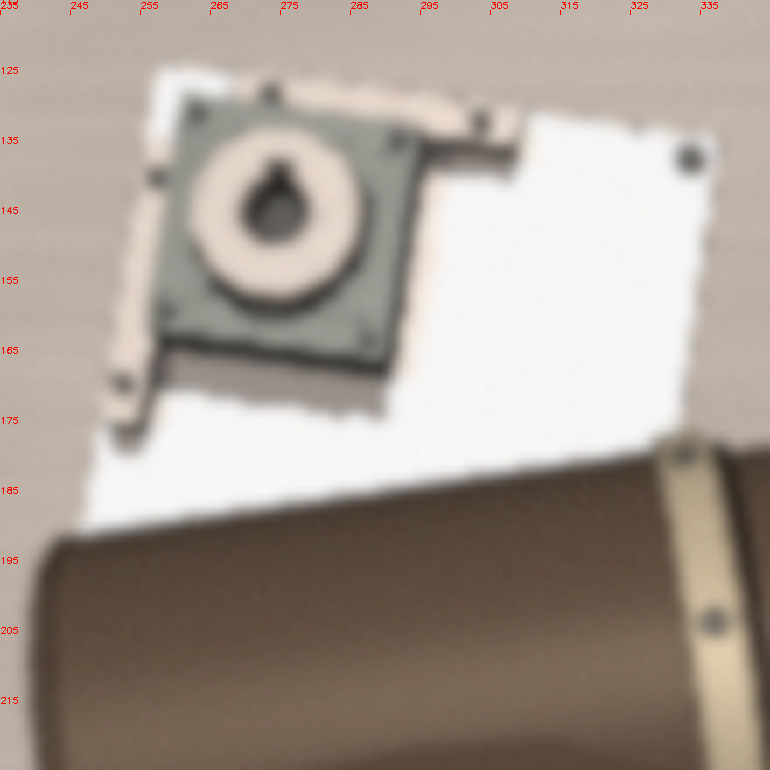

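View pics/s6.png

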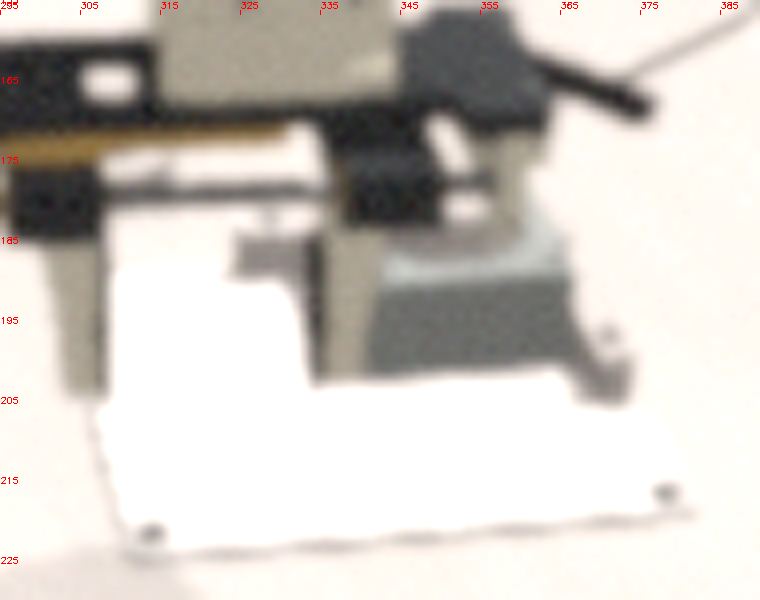

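View pics/t6s.png

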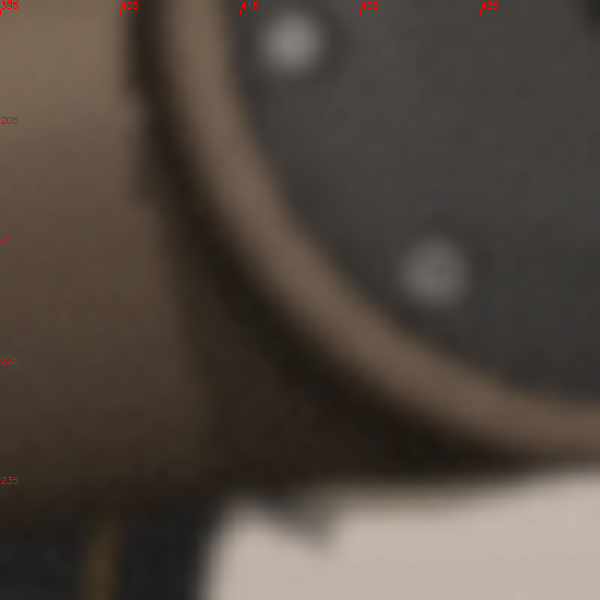

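```bash
python3 - <<'E'
from h import *
t=pickle.load(open("top6.pkl","rb"));s=pickle.load(open("side6.pkl","rb"))
u=lambda c:unc(c,235,115,7)
h=at_z(t,[u((275,211))],.072)[0];k=at_z(t,[u((279,160))],.072)[0]
print("hub",h,"slot",k,np.degrees(np.arctan2(*(k-h)[[1,0]])),np.hypot(*(k-h)[:2]))
b,e=fit(t,[(.045,.045,.052),(.045,-.045,.052),(-.045,-.045,.052),(-.045,.045,.052)],[u(c) for c in[(187,97),(424,129),(388,368),(158,337)]],[.66,.15,-.1]);print("block",b,np.degrees(b[2]),e)
im=t["frame"][128:160,258:290,::-1]; im=cv2.resize(im,None,fx=20,fy=20,interpolation=cv2.INTER_CUBIC); im=cv2.convertScaleAbs(im,alpha=1.5,beta=-20)
# overlay hub circle, bore, from hub h
for r,col in((.03,(255,0,0)),(.01325,(0,255,0)),(.0195,(0,0,255))):
    a=np.linspace(0,6.28,90);q=((proj(t,np.c_[h[0]+r*np.cos(a),h[1]+r*np.sin(a),a*0+.072])-[258,128]+.5)*20-.5).astype(int);cv2.polylines(im,[q],True,col,1)
cv2.imwrite("pics/slot.png",im)
E
```

```text
hub [0.67041423 0.152282   0.072     ] slot [0.68930373 0.15102569 0.072     ] -3.8050231815084437 0.018931230138695163
block [ 0.66722409  0.14949707 -0.13439588] -7.700316849813382 [0.34835509 0.36835355 0.67085264 1.02143537]
```

View pics/slot.png

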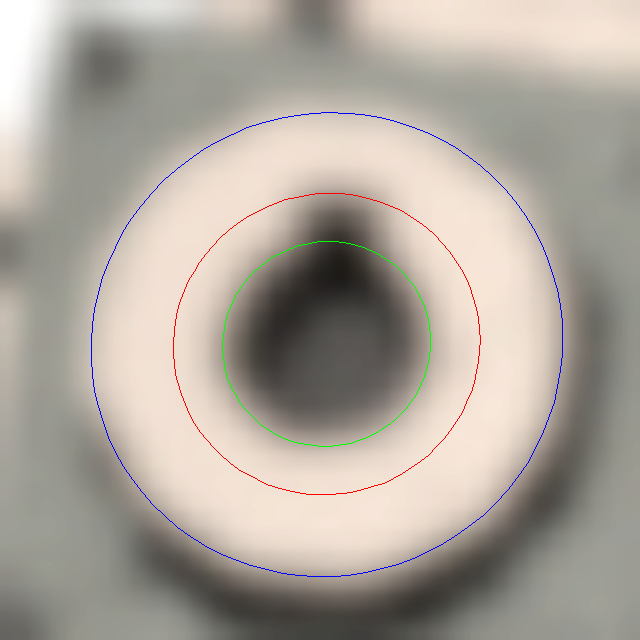

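Call:
{"op": "play_rows", "data": {
  "series": [
    [80, 0.083, -0.017, 0, 0],
    [80, 0.083, -0.017, 0, 0],
    [80, 0.083, -0.017, 0, 0],
    [80, 0.083, -0.017, 0.05, 0],
    [80, 0.083, -0.017, 0.09, 0],
    [80, 0.083, -0.017, 0.099, 0],
    [80, 0.083, -0.017, 0.099, 0],
    [80, 0.083, -0.017, 0.099, 0]
  ]
}}

```text
clock: 9.95
tool_pos: [0.4836, -0.2087, 0.1362]
orientation: [-179.9, -0.0, -100.9]
force: [0.8, 0.1, 1.0]
opening: 0.0699
```

```bash
python3 -c "
from h import *
mv(.4812,-.209,.135,-101)
from plant import snapshot
t=snapshot('side');pickle.dump(t,open('side7.pkl','wb'));crop(t,'pics/s7.png',280,190,380,290,7)
"
```

```text
t 9.95 pos [   0.4836   -0.2087    0.1362 -100.8754] F [0.8 0.1 1. ] M [ 0.08 -0.13 -0.01] open 0.0699 rp [-1.7988e+02 -1.0000e-02] j [ -2.   15.8 -29.5   0.  -44.6  -8.9]
dx 0.0007 dy 0.0023 dz 0.0012 spin 0.12
```

View pics/s7.png

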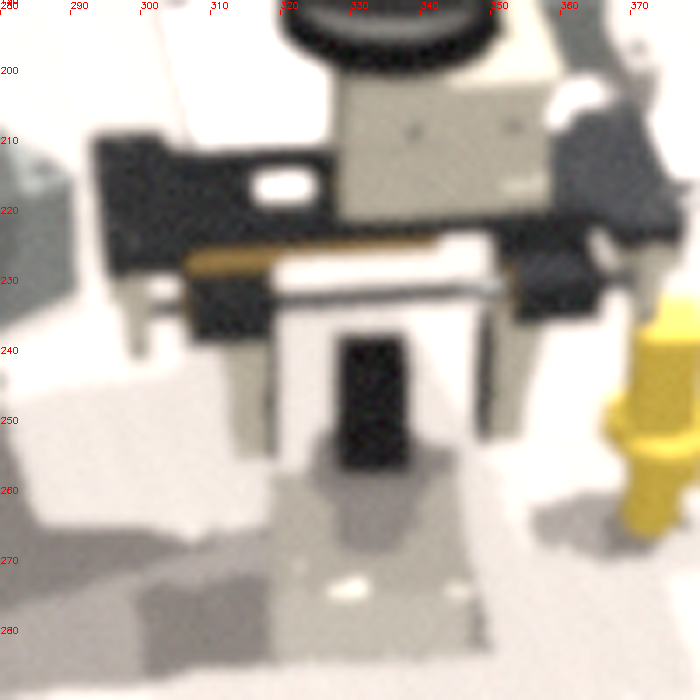

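Call:
{"op": "play_rows", "data": {
  "series": [
    [80, 0, 0.002, 0.001, 0],
    [20, 0, 0.002, 0.001, 0],
    [20, 0, 0.002, 0.001, 0],
    [20, 0, 0.002, 0.001, 0],
    [20, 0, 0.002, 0.001, 0],
    [20, 0, 0.002, 0.001, 0],
    [20, 0, 0.002, 0.001, 0],
    [20, 0, 0.002, 0.001, 0]
  ]
}}

```text
clock: 10.8
tool_pos: [0.4803, -0.2087, 0.1336]
orientation: [-180.0, -0.0, -100.9]
force: [0.2, -0.8, 0.4]
opening: 0.0257
```

Call:
{"op": "play_rows", "data": {
  "series": [
    [80, 0, 0, 0, 0],
    [80, 0, 0, 0, 0],
    [80, 0, 0, 0, 0],
    [80, 0, 0, 0, 0],
    [80, 0, 0, 0, -15],
    [80, 0, 0, 0, -15],
    [80, 0, 0, 0, -32],
    [80, 0, 0, 0, -32],
    [80, 0, 0, 0, -49],
    [80, 0, 0, 0, -49]
  ]
}}

```text
clock: 11.8
tool_pos: [0.4801, -0.2086, 0.1336]
orientation: [180.0, 0.0, -51.6]
force: [-0.6, -0.1, -0.1]
opening: 0.0702
```

Call:
{"op": "play_rows", "data": {
  "series": [
    [80, 0, 0, 0, -8],
    [80, 0, 0, 0, -16],
    [80, 0, 0, 0, -24],
    [80, 0, 0, 0, -32],
    [80, 0, 0, 0, -41],
    [80, 0, 0, 0, -41],
    [80, 0, 0, 0, -41]
  ]
}}

```text
clock: 12.5
tool_pos: [0.4801, -0.2086, 0.1336]
orientation: [180.0, 0.0, -11.2]
force: [-0.5, 0.9, -0.5]
opening: 0.0703
```

```bash
python3 -c "
from h import *
mv(.4803,-.2087,.135,-10.9)
from plant import snapshot
t=snapshot('side');pickle.dump(t,open('side8.pkl','wb'));crop(t,'pics/s8.png',280,190,380,290,7)
t=snapshot('top');crop(t,'pics/t8.png',235,115,345,225,7)
"
```

```text
t 12.5 pos [  0.4801  -0.2086   0.1336 -11.1798] F [-0.5  0.9 -0.5] M [0.03 0.03 0.  ] open 0.0703 rp [180.   0.] j [ -2.   15.8 -29.9   0.  -44.3  80.8]
dx 0.0002 dy 0.0000 dz -0.0014 spin -0.28
```

View pics/s8.png

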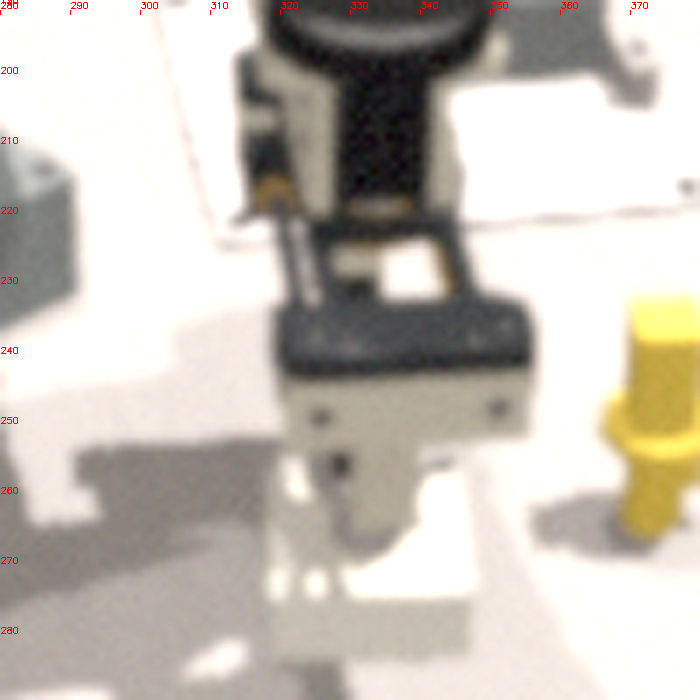

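Jaws straddle the head along y now. Close and lift.

Call:
{"op": "play_rows", "data": {
  "series": [
    [10, 0, 0, -0.001, 0],
    [10, 0, 0, -0.001, 0],
    [10, 0, 0, -0.001, 0],
    [10, 0, 0, -0.001, 0],
    [10, 0, 0, -0.001, 0],
    [10, 0, 0, -0.001, 0],
    [10, 0, 0, -0.001, 0],
    [10, 0, 0, -0.001, 0]
  ]
}}

```text
clock: 13.4
tool_pos: [0.4801, -0.2087, 0.1346]
orientation: [-180.0, 0.0, -11.0]
force: [-0.5, 0.6, 0.0]
opening: 0.0256
```

Call:
{"op": "play_rows", "data": {
  "series": [
    [10, 0, 0, -0.02, 0],
    [10, 0, 0, -0.05, 0],
    [10, 0, 0, -0.09, 0],
    [10, 0, 0, -0.1, 0],
    [10, 0, 0, -0.1, 0]
  ]
}}

```text
clock: 13.9
tool_pos: [0.4805, -0.2086, 0.2356]
orientation: [-180.0, -0.2, -11.0]
force: [-0.4, -0.2, -5.6]
opening: 0.0258
```

```bash
python3 -c "
from h import *
mv(.6697,.1522,.236,-4.5)
from plant import snapshot
t=snapshot('side');pickle.dump(t,open('side9.pkl','wb'));crop(t,'pics/s9.png',280,150,380,250,7)
t=snapshot('top');crop(t,'pics/t9.png',235,115,345,225,7)
"
```

```text
t 13.9 pos [  0.4805  -0.2086   0.2356 -10.9654] F [-0.4 -0.2 -5.6] M [0.02 0.03 0.07] open 0.0258 rp [-1.7996e+02 -1.5000e-01] j [ -2.    8.9 -23.   -0.  -57.9  81. ]
dx 0.1171 dy -0.3902 dz -0.0004 spin -6.47
```

View pics/s9.png

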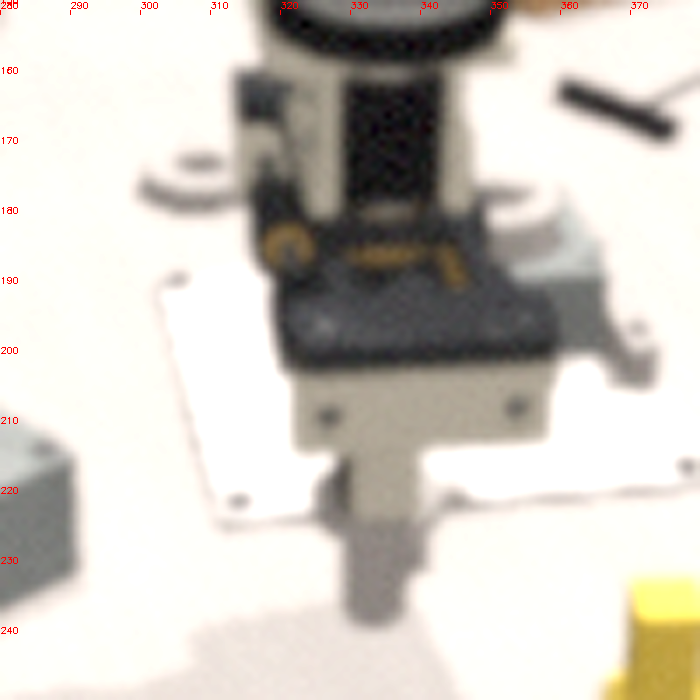

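View pics/t9.png

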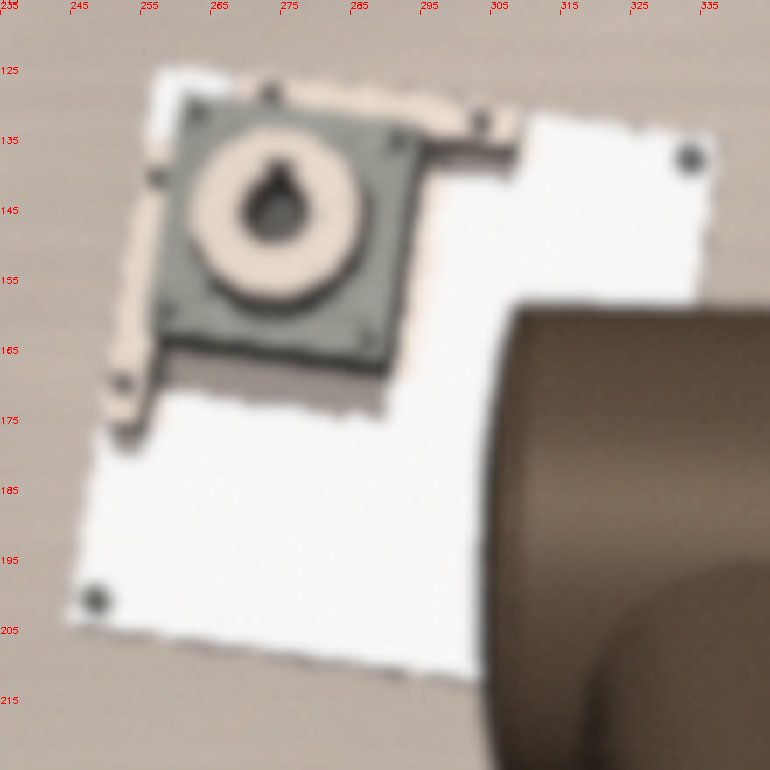

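Call:
{"op": "play_rows", "data": {
  "series": [
    [10, 0.117, -0.39, 0, -6.5],
    [10, 0.117, -0.39, 0, -6.5],
    [10, 0.117, -0.39, 0, -6.5],
    [10, 0.117, -0.39, 0, -6.5],
    [10, 0.117, -0.39, 0, -6.5],
    [10, 0.117, -0.39, 0, -6.5],
    [10, 0.117, -0.39, 0, -6.5],
    [10, 0.117, -0.39, 0, -6.5],
    [10, 0.117, -0.39, 0, -6.5],
    [10, 0.117, -0.39, 0, -6.5]
  ]
}}

```text
clock: 15.0
tool_pos: [0.6685, 0.1537, 0.2305]
orientation: [179.9, 0.3, -4.3]
force: [-0.2, -0.8, -5.2]
opening: 0.0259
```

Call:
{"op": "play_rows", "data": {
  "series": [
    [10, 0, 0, 0, 0],
    [10, 0, 0, 0, 0],
    [10, 0, 0, 0.015, 0],
    [10, 0, 0, 0.03, 0],
    [10, 0, 0, 0.03, 0],
    [10, 0, 0, 0.03, 0]
  ]
}}

```text
clock: 15.6
tool_pos: [0.6687, 0.1515, 0.2036]
orientation: [179.9, 0.1, -4.5]
force: [0.7, 0.7, -4.1]
opening: 0.026
```

```bash
python3 -c "
from h import *
mv(.6697,.1522,.206,-4.5)
from plant import snapshot
t=snapshot('side');pickle.dump(t,open('side10.pkl','wb'));crop(t,'pics/s10.png',295,125,390,220,8)
b=[.6697,.1522,np.radians(-4.5)]
im=cv2.imread('pics/s10.png')
"
```

```text
t 15.6 pos [ 0.6687  0.1515  0.2036 -4.4711] F [ 0.7  0.7 -4.1] M [-0.05 -0.09 -0.  ] open 0.026 rp [1.7994e+02 9.0000e-02] j [ 29.   25.1  -4.3   0.  -60.7  56.5]
dx 0.0009 dy -0.0008 dz -0.0024 spin 0.03
```

View pics/s10.png

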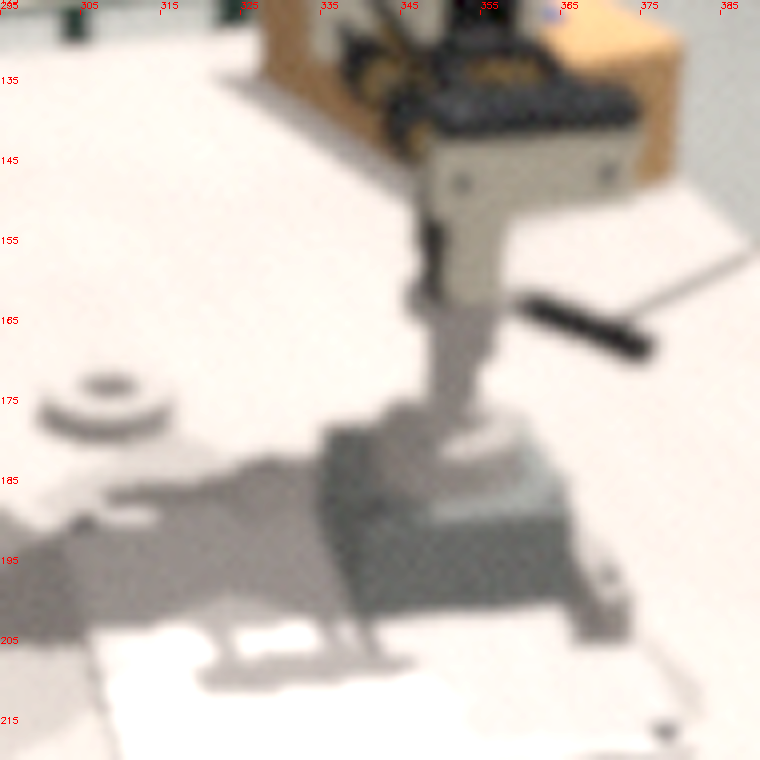

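Call:
{"op": "play_rows", "data": {
  "series": [
    [10, 0.0008, -0.0006, 0, 0],
    [10, 0.0008, -0.0006, 0.006, 0],
    [10, 0.0008, -0.0006, 0.009, 0],
    [10, 0.0008, -0.0006, 0.012, 0],
    [10, 0.0008, -0.0006, 0.014, 0],
    [10, 0.0008, -0.0006, 0.016, 0],
    [10, 0.0008, -0.0006, 0.016, 0]
  ]
}}

```text
clock: 16.35
tool_pos: [0.6698, 0.1527, 0.1882]
orientation: [-180.0, 0.0, -4.5]
force: [0.4, 0.3, -5.7]
opening: 0.026
```

Call:
{"op": "play_rows", "data": {
  "series": [
    [10, 0, 0, 0.002, 0],
    [10, 0, 0, 0.004, 0],
    [10, 0, 0, 0.006, 0],
    [10, 0, 0, 0.008, 0],
    [10, 0, 0, 0.01, 0],
    [10, 0, 0, 0.01, 0]
  ]
}}

```text
clock: 16.95
tool_pos: [0.6698, 0.1527, 0.1781]
orientation: [-180.0, 0.0, -4.5]
force: [-0.9, 2.9, -5.9]
opening: 0.0258
```

Call:
{"op": "play_rows", "data": {
  "series": [
    [10, 0, -0.001, 0, 0],
    [10, 0, -0.001, 0.002, 0],
    [10, 0, -0.001, 0.004, 0],
    [10, 0, -0.001, 0.005, 0],
    [10, 0, -0.001, 0.006, 0],
    [10, 0, -0.001, 0.006, 0]
  ]
}}

```text
clock: 17.55
tool_pos: [0.6701, 0.1534, 0.1724]
orientation: [180.0, 0.0, -4.5]
force: [-0.4, 0.3, -4.7]
opening: 0.0258
```

Call:
{"op": "play_rows", "data": {
  "series": [
    [10, 0, 0, 0.002, 0],
    [10, 0, 0, 0.004, 0],
    [10, 0, 0, 0.006, 0],
    [10, 0, 0, 0.007, 0],
    [10, 0, 0, 0.007, 0]
  ]
}}

```text
clock: 18.05
tool_pos: [0.6701, 0.1535, 0.1659]
orientation: [-180.0, -0.0, -4.4]
force: [-2.3, -0.5, 1.5]
opening: 0.026
```

Call:
{"op": "play_rows", "data": {
  "series": [
    [10, 0, 0, 0.002, 0],
    [10, 0, 0, 0.004, 0],
    [10, 0, 0, 0.006, 0],
    [10, 0, 0, 0.008, 0],
    [10, 0, 0, 0.01, 0],
    [10, 0, 0, 0.011, 0],
    [10, 0, 0, 0.012, 0],
    [10, 0, 0, 0.012, 0]
  ]
}}

```text
clock: 18.85
tool_pos: [0.6702, 0.1535, 0.1537]
orientation: [180.0, -0.0, -4.4]
force: [-3.0, 0.1, 5.2]
opening: 0.026
```

```bash
python3 -c "
from h import *
mv(.6701,.1534,.1506,-4.5)
from plant import snapshot
t=snapshot('side');pickle.dump(t,open('side11.pkl','wb'));crop(t,'pics/s11.png',295,135,390,220,8)
"
```

```text
t 18.85 pos [ 0.6702  0.1535  0.1537 -4.4454] F [-3.   0.1  5.2] M [-0.38  1.22 -0.08] open 0.026 rp [ 1.8e+02 -2.0e-02] j [ 29.1  27.7  -7.2   0.  -55.1  56.4]
dx -0.0000 dy 0.0001 dz 0.0031 spin 0.05
```

View pics/s11.png

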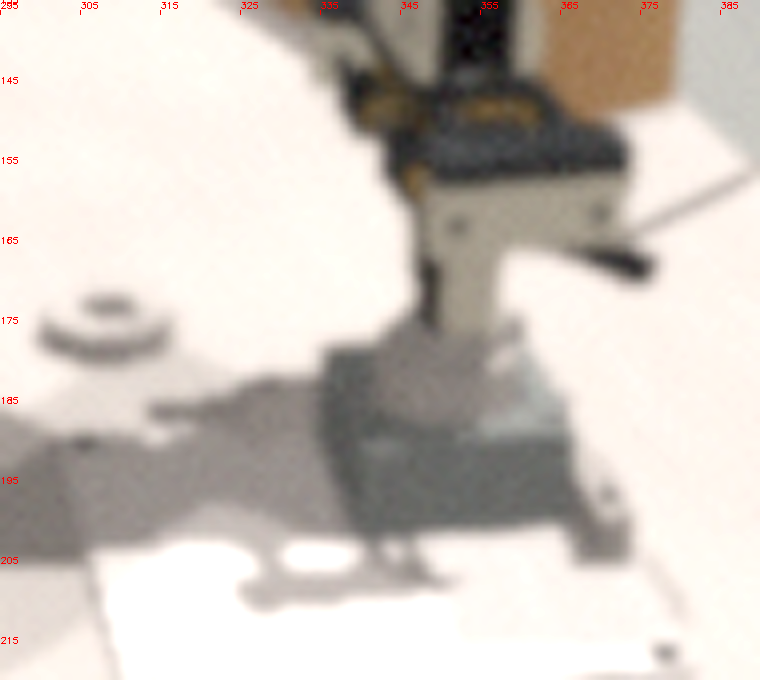

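Call:
{"op": "play_rows", "data": {
  "series": [
    [10, 0, 0, 0.001, 0],
    [10, 0, 0, 0.002, 0],
    [10, 0, 0, 0.003, 0],
    [10, 0, 0, 0.004, 0],
    [10, 0, 0, 0.005, 0],
    [10, 0, 0, 0.005, 0]
  ]
}}

```text
clock: 19.5
tool_pos: [0.6705, 0.1536, 0.1507]
orientation: [-180.0, -0.1, -4.4]
force: [-7.2, -1.4, 16.1]
opening: 0.0262
```

Call:
{"op": "play_rows", "data": {
  "series": [
    [10, 0, -0.0005, 0.0005, 0],
    [10, 0, -0.0008, 0.001, 0],
    [10, 0, -0.0008, 0.0015, 0],
    [10, 0, -0.0008, 0.0015, 0],
    [10, 0, -0.0008, 0.0015, 0]
  ]
}}

```text
clock: 20.0
tool_pos: [0.6708, 0.1537, 0.1505]
orientation: [180.0, -0.2, -4.4]
force: [-8.7, -4.8, 22.9]
opening: 0.0259
```

```bash
python3 -c "
from h import *
mv(.6701,.1534,.1506,-4.5)
from plant import snapshot
t=snapshot('side');pickle.dump(t,open('side12.pkl','wb'));crop(t,'pics/s12.png',310,150,390,215,10)
t=snapshot('top');pickle.dump(t,open('top12.pkl','wb'));crop(t,'pics/t12.png',235,115,345,225,7)
"
```

```text
t 20.0 pos [ 0.6708  0.1537  0.1505 -4.4011] F [-8.7 -4.8 22.9] M [-1.67  3.52  0.03] open 0.0259 rp [ 1.7997e+02 -1.5000e-01] j [ 29.1  27.9  -7.4   0.1 -54.6  56.4]
dx -0.0006 dy 0.0003 dz -0.0001 spin 0.10
```

View pics/s12.png

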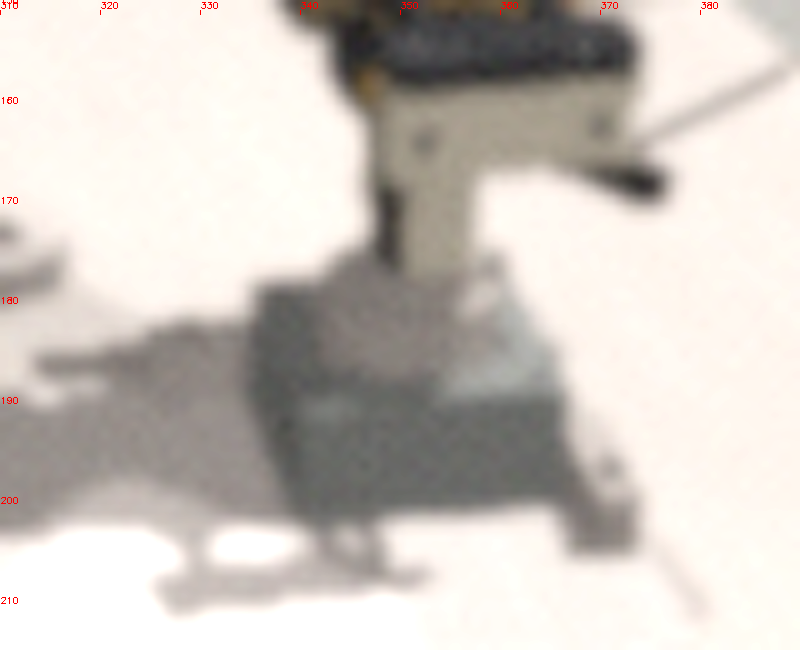

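View pics/t12.png

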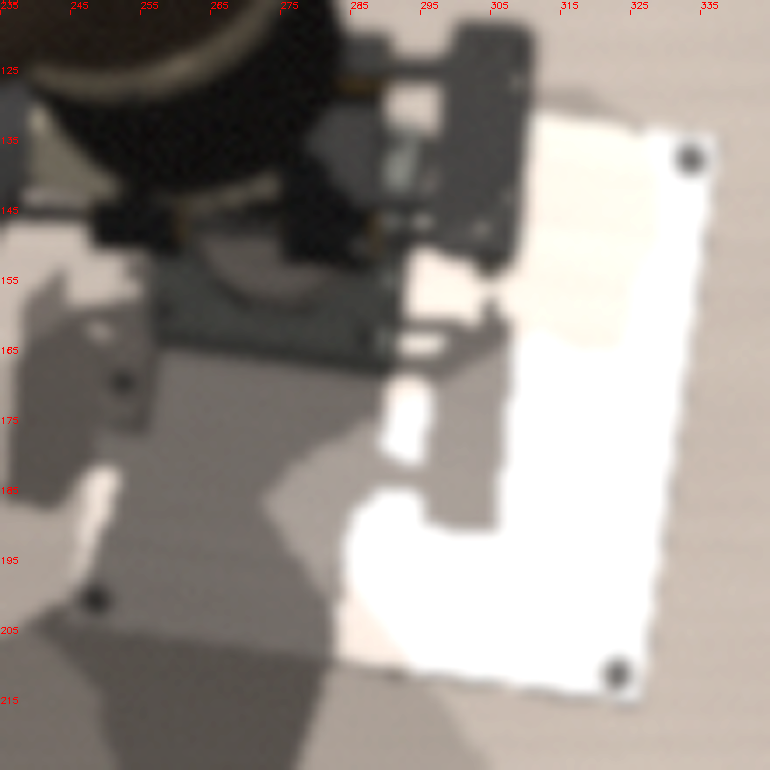

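Call:
{"op": "play_rows", "data": {
  "series": [
    [10, -0.0003, 0, 0, 0],
    [10, -0.0003, 0, 0, 0],
    [10, -0.0003, 0, 0, 0],
    [10, -0.0003, 0, 0, 0],
    [10, -0.0003, 0, 0, 0],
    [10, -0.0003, 0, 0, 0]
  ]
}}

```text
clock: 20.7
tool_pos: [0.6707, 0.1537, 0.1506]
orientation: [180.0, -0.2, -4.4]
force: [-7.0, -4.3, 22.2]
opening: 0.0262
```

```bash
python3 - <<'E'
from h import *
from plant import snapshot
mv(.6701,.1534,.1506,-4.5)
t=snapshot('top'); crop(t,'pics/t13.png',235,115,345,225,7)
a=pickle.load(open('top6.pkl','rb'))["frame"].astype(float).mean(2); b=t["frame"].astype(float).mean(2)
# column edge positions of block lower edge / y-stop gap before vs now, shifted by phase correlation on the lower-left block corner gradient
for n,f in(("before",a),("now",b)):
    f=cv2.normalize(f[158:170,254:288],None,0,1,cv2.NORM_MINMAX); print(n,[round(float(np.argmin(f[:,c])),1) for c in range(6,32,5)])
E
```

```text
t 20.7 pos [ 0.6707  0.1537  0.1506 -4.4013] F [-7.  -4.3 22.2] M [-1.7   3.14  0.03] open 0.0262 rp [179.97  -0.18] j [ 29.1  27.9  -7.4   0.1 -54.6  56.4]
dx -0.0006 dy 0.0003 dz -0.0000 spin 0.10
before [5.0, 6.0, 0.0, 7.0, 8.0, 9.0]
now [5.0, 5.0, 0.0, 7.0, 8.0, 8.0]
```

```bash
python3 -c "
from plant import close_job
print(close_job())"
```

```text
the job is handed in; nothing more can be done
None
```

The job is handed in: the block is in the corner against both stops, and the spindle is held fully home in the hub, still gripped and pressed down. It took about 21 s of the 72 s allowed, and `close_job` gave no verdict.

**Block:** I pushed it against the +x stop and then the +y stop with both fingers on a flat side. Force on the tool rose to about 20 N at each stop. In the last pictures the block's visible lower edge matched, within one pixel, where it was when registered. Its fitted yaw was -7.7° against the plate's -8.0°.

**Spindle:** I gripped it once each way to centre it and lowered it at the keyway direction seen from above (about -4.5° in the world frame). The key entered at the first try without a search turn, and the spring was felt at the expected depth.

**Last checks:**
- **Tool height:** 150.6 mm, the value worked out for the collar seated on the hub.
- **Seating:** pressing 1.5 mm further raised the force by about 7 N but moved the tool only 0.2 mm.
- **Final hold:** 22 N upward on the tool and 7 N and 4 N sideways, the sideways part pressing the block towards both stops. The grip was at a 26 mm opening, and these readings were steady over the last 0.6 s.

**Not fully confirmed:**
- The top camera's view of the hub and of the block's stop corner was hidden by the arm at the end. There the result rests on the force and height readings, plus the side picture, which shows no gap under the collar.
- The two cameras disagreed with each other by about 2 mm, within their stated accuracy.
- I did not check the cheese, brush and spare collar in a final picture. No move went near them.

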